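# Bench check of a returned desk-lamp base

## Robot

A 6-joint arm with a two-finger parallel gripper is mounted at the origin on the work surface. World frame = base frame: x ahead of the robot, y to its left, z up, the work surface at z = 0. Lengths are in m, angles in rad, forces in N, time in s.
With the tool pointing down it reaches from about 0.3 to 0.85 m from the base axis. Payload 4.2 kg.
Tool frame: the origin (TCP) lies at the very end of the fingers, on their centre line; the grasp point (between the pads) lies 19 mm behind it; z points along the fingers, y is the direction in which the jaws open and shut (so a half turn about z gives the same grasp; the last joint's range is limited). The gripper opens to 91 mm and grips with 3 to 60 N. Pads are 32 mm wide; open, the fingers measure 118 mm over their backs; the gripper's body (76 mm by 178 mm) begins 60 mm behind the grasp point.
Start: joints at [-1.308, 0.32, 1.565, -0, 1.257, -0.02], TCP at [0.16, -0.552, 0.214] pointing down, gripper open.
Joint ranges: [-3.11, 3.11], [-0.84, 2.01], [0.21, 2.61], [-1.34, 4.49], [0.05, 2.63], [-2.56, 2.56]. Speed limits (rad/s): [2.57, 2.57, 3.14, 3.14, 3.14, 3.14].

## Interface

Orientations are given as a unit quaternion [w, x, y, z].
In Python, from station import arm gives the robot as it stands. Calls block until the motion is done:
- arm.move_to(position, orientation): joint-space move of the TCP to a pose.
- arm.movel(position, ori=None, speed=0.15, force_limit=None): straight line of the TCP; ori=None keeps the orientation; speed is the mean speed in m/s. With force_limit (N) it stops when the force on the tool has changed by that much, and returns True; else False.
- arm.movej(angles): joint-space move.
- arm.command_gripper(opening): opening from 0.0 (shut) to 1.0 (fully open); the grip force is fixed at half the most; returns when the fingers have stopped.
- arm.hold(seconds).
- arm.solve_ik(position, orientation): joint angles nearest the present ones, or None.
- arm.sense(): the state.
- arm.grab_frame(name): name is "scene" or "side" or "wrist"; returns a dict with "pixels" (384x512x3 uint8, red, green, blue), "range_z" (384x512 float32, m along the optical axis (not along the pixel's ray), 0 where there is no reading), "vertical_fov" (degrees; the focal length in pixels is half the picture's height over the tangent of half this angle, whatever the lens; pixels are square), "cx", "cy" (the principal point, pixels), "T" (4x4, takes a point from camera to world coordinates); the wrist camera has in their place "mount" (4x4, takes a point from camera to tool coordinates, whose origin is the TCP and whose axes are the flange's). Camera axes: x right, y down, z forward; pixel columns grow to the right and rows downward; lengths in m; the calibration is good to about 2 mm. A picture is of the moment at which its call begins: read the wrist's pose just before it.
A pose or a line that the arm cannot do raises arm.PlanningError and nothing moves.
- arm.finish_job(): hands the job in, once; it reports no verdict.
The state is a dict: "t": time; "q": joint angles; "dq": joint speeds; "joint_efforts": joint torques, N m; "eef_pos": TCP position; "orientation": TCP orientation; "force": force on the tool from outside, world axes, zero at the start; "moment": the same for the moment, N m; "finger_gap": opening from 0.0 (shut) to 1.0 (fully open).
Only numpy, scipy, OpenCV 4.12 (cv2) and the standard library are available. Lean on these libraries where they do the work, as an engineer would, in place of code of your own. Each camera call takes 0.05 s, during which the arm holds its last target.

## Task

Check the returned lamp base: lift the chrome shade off its switch and set it down gently, mouth down, flat inside the open cardboard tray; then screw the base's thumbscrew foot down (clockwise from above) until the rocking base stands level on all four feet. After that, pull the switch knob out until it latches, let go of it so that it stays out by itself, and then push it fully home again. Leave the base standing where it is and do not disturb the other things on the table.

Things in the scene. Friction and masses are not known exactly. Their poses are not given: they have to be found in the camera images.
- lamp: Loose dark steel lamp base, 3.4 kg, arm removed. Plate 220 (own x) x 180 (own y) x 14 mm, top 24 mm above the table when level. Origin: plate centre, at the undersides of its feet; own z up. Fixed feet at own (90,70), (90,-70), (-90,-70) mm; thumbscrew foot at (-90,70), too short at the start: the base leans to that corner 0.025 to 0.04 rad. Switch at (45,-30), hidden under the shade.
- foot_knob (a point): Centre of the thumbscrew foot's black ribbed round head: 32 mm across the grip (34 over the ribs), 26 mm high (13 mm up and down from here), axis upright, 47 mm above the table. Its shank runs through the plate to a rubber foot on the table. Grip it from any side. When turned, the head stays at its height and the plate corner rises; 10 to 14 mm are free below the head.
- foot (a joint): Thumbscrew angle (rad), growing clockwise seen from above, which lowers the foot 1.6 mm per rad (coarse thread, turns easily with 0.1 N m, stays where left). Starts between 0.3 and 1.3. The base is level at 3.0; a hard stop at 3.25 is still level enough, so it may be turned to the stop.
- switch_knob (a point): Grip point on the axis of the black mushroom-shaped switch knob: knob 26 mm across, 19 mm high, from 11 mm below this point to 8 mm above it; 47 mm above the table when home on the level base. Below it 5 mm of its 9 mm shaft show, then an aluminium collar 20 mm across and 7 mm high on the plate. It pulls straight up, along the base's own z.
- switch (a joint): How far the switch knob is out (m): 0 home, 0.014 out. It snaps: a spring latches it at either end, about 5.5 N are needed to move it past the middle, and it does not stay in between. Starts home.
- shade: Small chrome lamp shade, 0.1 to 0.2 kg: a dome 100 mm across at its open mouth, which faces down, 55 mm high to its flat top (44 mm across), then an aluminium neck 30 mm across and 38 mm high (93 mm in all). Starts standing over the switch on the lamp base. Origin: centre of the mouth; own z up along the neck.
- shade_neck (a point): Point on the neck's axis where to grip it, 78 mm above the mouth and 15 mm below the top of the neck.
- stub_top (a point): Centre of the top of the aluminium arm stub that stands on the lamp base at own (65,60) mm: 26 mm across, 69 mm above the table.
- tray: Open cardboard tray, fixed to the table, 220 (own x) x 200 (own y) mm outside, 55 mm high, walls and floor 5 mm. Origin: centre of its underside.
- tray_in (a point): Centre of the tray's inner floor, 5 mm above the table; axes as the tray's.
- nut: Bystander, not to be disturbed: brass ring nut lying flat, 34 mm outside, 10 mm high. Origin: centre of its underside.
- driver: Bystander, not to be disturbed: grey-handled screwdriver lying on the table, 170 mm long. Origin: centre of its underside.
- clamp: Bystander, not to be disturbed: small steel table clamp, 70 x 22 x 81 mm. Origin: centre of its underside.
- jar: Bystander, not to be disturbed: closed glass jar with a steel cap, 60 mm across, 85 mm high. Origin: centre of its underside.
Mind the look-alikes: they are no part of the job. Leave any green or pink look-alike of the shade alone.

How it is judged:
On the way, in this order (a step that is already met when the one before it is completed fails the run):
1. the shade stands released in the tray, mouth down (x of shade in the frame of tray_in between -0.075 and 0.075 m and y of shade in the frame of tray_in between -0.065 and 0.065 m and z of shade in the frame of tray_in below 0.008 m and angle between shade's own z axis and vertical below 0.1 rad and contact force between the fingers and shade below 0.2 N), for 0.2 s.
2. the lamp base is level on its four feet (within 0.010 rad) (angle between lamp's own z axis and vertical below 0.01 rad), for 0.3 s.
3. the switch knob is out at its detent and let go (joint above 11 mm), the base level (value of joint switch above 0.011 m and contact force between the fingers and switch below 0.2 N and angle between lamp's own z axis and vertical below 0.01 rad), for 0.2 s.
4. the switch knob is pushed home again (joint under 2.5 mm) (value of joint switch below 0.0025 m), for 0.2 s.
At the end, for the whole second after the job is handed in: Shade mouth down on the tray floor (within 75 mm in x, 65 mm in y of its centre, under 8 mm up, tilt under 0.1 rad); lamp base level within 0.010 rad on its feet, at most 60 mm from its start; switch knob home (under 2.5 mm); all released and at rest (all of step 1 and angle between lamp's own z axis and vertical below 0.01 rad and value of joint switch below 0.0025 m and height (world z) of lamp below 0.004 m and linear speed of each of shade, lamp below 0.02 m/s); the robot touches nothing.
It fails at once if the shade dropped or thrown (faster than 0.7 m/s while not held) (linear speed of shade above 0.7 m/s and contact force between the fingers and shade below 0.2 N).
It fails at once if the lamp base dragged more than 60 mm or lifted off the table (distance of lamp from where it was at the start of the episode above 0.06 m or height (world z) of lamp above 0.02 m).
It fails at once if a bystander moved more than 40 mm (distance of any of nut, driver, clamp, jar from where it was at the start of the episode above 0.04 m).
It also fails if it takes over 72 s, if anything falls off the work surface, if the arm or the gripper's body presses on something with over 40 N, if the wrist force passes 120 N, or if a joint passes its speed limit or range.

## Working session

There is one attempt and no reset: what is moved stays moved. The work goes in short steps, each a Python script; the robot and the scene stay as the last script left them, time stands still between calls to the robot, and variables do not carry over. Pictures are saved under pics/ and viewed, and the job is handed in when it is done.

```bash
ls; mkdir -p pics; python3 - <<'E'
from station import arm
import cv2,numpy as np
s=arm.sense();print(s)
for n in("scene","side","wrist"):
    f=arm.grab_frame(n);cv2.imwrite(f"pics/{n}0.png",f["pixels"][:,:,::-1]);np.savez(f"pics/{n}0.npz",**f)
    print(n,f["vertical_fov"],f["cx"],f["cy"],f.get("T",f.get("mount")))
E
```

```text
pics
{'t': 0.0, 'q': array([-1.30802720e+00,  3.20298787e-01,  1.56568080e+00, -3.21148161e-05,
        1.25738900e+00, -1.99810329e-02]), 'dq': array([ 0.00048418, -0.00039911,  0.00019253, -0.0012055 ,  0.0008442 ,
        0.00121847]), 'joint_efforts': array([-5.03219017e-04, -4.12461197e+01, -2.31969023e+01,  7.25907320e-02,
        4.53827390e-02, -1.20651425e-04]), 'eef_pos': array([ 0.16029349, -0.55167843,  0.21311564]), 'orientation': array([-8.79579420e-04,  9.90022087e-01,  1.40909468e-01, -1.22687359e-04]), 'force': array([ 0.28110147, -0.13447229, -0.91799325]), 'moment': array([-0.00454701, -0.02074649,  0.03209285]), 'finger_gap': 0.9997303791893295}
scene 51.127241662032546 257.4069508494479 184.95964628003867 [[-0.84053759  0.41959107 -0.34269505  0.84032635]
 [ 0.54149015  0.63097393 -0.55557206  0.59560318]
 [-0.01688144 -0.65254519 -0.75756174  0.94769959]
 [ 0.          0.          0.          1.        ]]
side 46.4737590857004 256.84809889861066 196.3773556473835 [[-0.84661167 -0.31930999  0.42578141 -0.07453929]
 [-0.53215408  0.51959935 -0.66845236  0.87722334]
 [-0.00779223 -0.79250088 -0.60982098  0.89307379]
 [ 0.          0.          0.          1.        ]]
wrist 60.25358106344469 253.59874436316346 190.13924219988817 [[ 1.49810049e-04 -9.71339775e-01 -2.37695222e-01  6.66639135e-02]
 [ 9.99999989e-01  1.47851953e-04  2.60651619e-05 -6.13810050e-04]
 [ 9.82557429e-06 -2.37695224e-01  9.71339786e-01 -1.71865350e-01]
 [ 0.00000000e+00  0.00000000e+00  0.00000000e+00  1.00000000e+00]]
```

View pics/scene0.png

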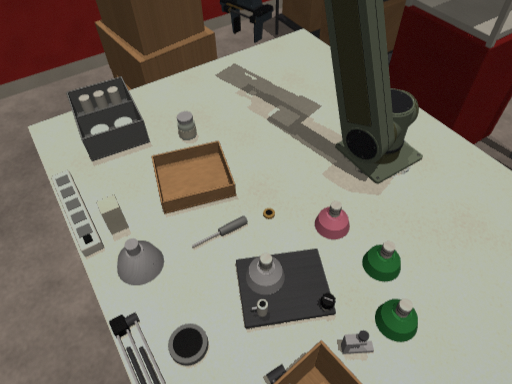

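View pics/side0.png

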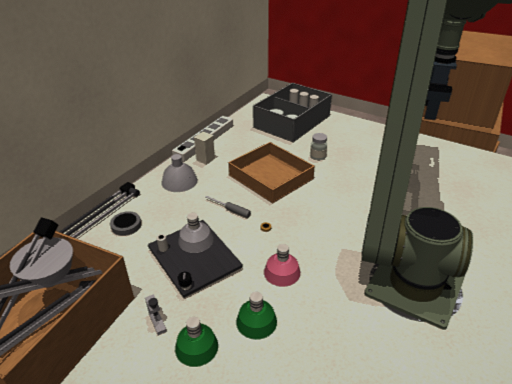

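View pics/wrist0.png

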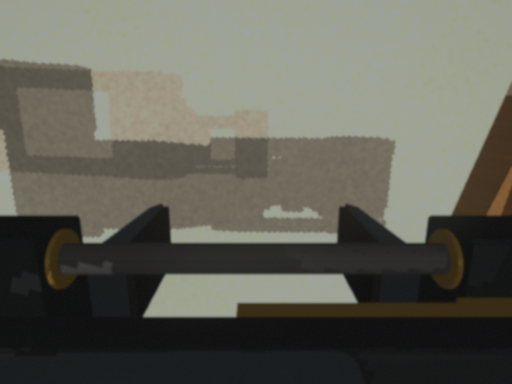

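Lamp base at scene (285,287), with the shade on it at (266,270), stub (262,307) and foot knob (328,301). The tray is at (193,176). Look-alikes are the larger grey dome on the table (139,260), plus pink (333,222) and green (383,262), (398,318). Next I measure them.

```bash
cat > h.py <<'E'
import numpy as np,cv2
def cloud(f,T=None):
    h,w=f["range_z"].shape; fl=h/2/np.tan(np.radians(float(f["vertical_fov"]))/2)
    v,u=np.mgrid[0:h,0:w]; z=f["range_z"]
    P=np.stack([(u-f["cx"])/fl*z,(v-f["cy"])/fl*z,z,np.ones_like(z)],-1)
    T=f["T"] if T is None else T
    W=(P@T.T)[...,:3]; W[z==0]=np.nan
    return W
def load(n): 
    d=np.load(f"pics/{n}.npz"); return {k:d[k] for k in d.files}
def proj(f,p,T=None):
    T=f["T"] if T is None else T
    h=384; fl=h/2/np.tan(np.radians(float(f["vertical_fov"]))/2)
    c=np.linalg.inv(T)@np.append(p,1); return c[0]/c[2]*fl+f["cx"],c[1]/c[2]*fl+f["cy"]
E
python3 - <<'E'
from h import *
np.set_printoptions(precision=4,suppress=True)
f=load("scene0");W=cloud(f)
for nm,(u,v) in dict(shadetop=(266,258),plate=(300,270),plate2=(285,310),stub=(262,303),knob=(328,298),lookgrey=(132,243),trayfloor=(193,178),nut=(268,209),driver=(235,226),clamp=(358,345),jar=(185,116),table=(230,290),pinktop=(335,205)).items(): print(nm,W[v,u])
im=f["pixels"][:,:,::-1]
a=cv2.resize(im[230:340,215:355],None,fx=5,fy=5,interpolation=cv2.INTER_CUBIC)
cv2.imwrite("pics/c1.png",a)
g=load("side0");Wg=cloud(g)
a=cv2.resize(g["pixels"][200:300,140:250,::-1],None,fx=5,fy=5,interpolation=cv2.INTER_CUBIC)
cv2.imwrite("pics/c2.png",a)
for nm,(u,v) in dict(shadetop=(193,214),knob=(185,273),stub=(162,237),grey=(177,157),tray=(270,175)).items(): print(nm,Wg[v,u])
E
```

```text
shadetop [0.572  0.1906 0.1204]
plate [0.4877 0.2209 0.0249]
plate2 [0.5814 0.2867 0.0242]
stub [0.6288 0.2594 0.0701]
knob [0.4911 0.3305 0.062 ]
lookgrey [ 0.821  -0.0365  0.1029]
trayfloor [ 0.5686 -0.2299  0.0083]
nut [0.4408 0.0035 0.0103]
driver [0.555  0.0073 0.0185]
clamp [0.4877 0.4419 0.0142]
jar [ 0.4878 -0.4248  0.087 ]
table [0.6612 0.1593 0.0013]
pinktop [0.3192 0.1443 0.0938]
shadetop [0.5722 0.1846 0.1182]
knob [0.4921 0.3253 0.0613]
stub [0.623  0.262  0.0699]
grey [ 0.8151 -0.0332  0.1011]
tray [ 0.5734 -0.2266  0.0022]
```

View pics/c1.png

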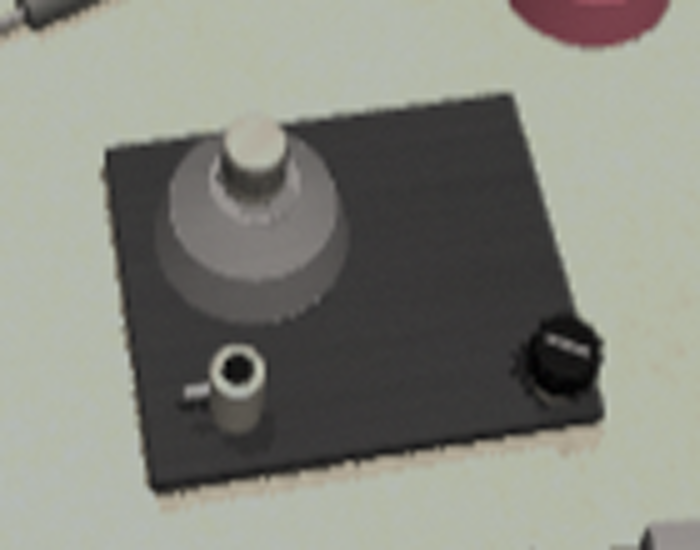

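View pics/c2.png

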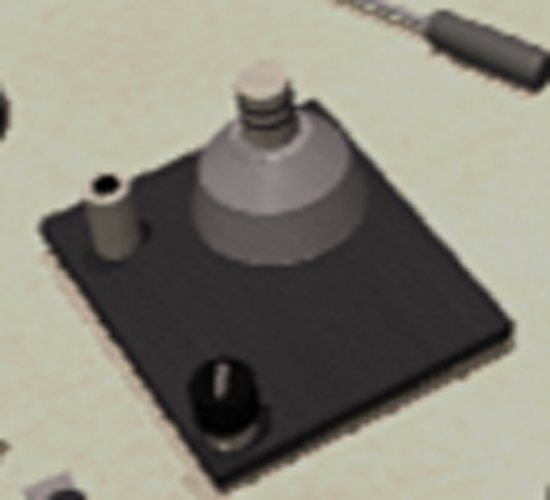

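```bash
python3 - <<'E'
from h import *
from scipy.optimize import least_squares
np.set_printoptions(precision=4,suppress=True)
for cam in("scene0","side0"):
    f=load(cam);W=cloud(f).reshape(-1,3)
    def sel(c,r,z0,z1): 
        d=np.hypot(*(W[:,:2]-c).T); return W[(d<r)&(W[:,2]>z0)&(W[:,2]<z1)]
    def fitc(P,R):
        s=least_squares(lambda x:np.hypot(P[:,0]-x[0],P[:,1]-x[1])-R,P[:,:2].mean(0),loss='soft_l1',f_scale=.002);return s.x,len(P),np.sqrt(np.mean(s.fun**2))
    print(cam)
    for nm,c,r,zt,R in(("neck",(.572,.188),.03,.118,.015),("knob",(.491,.328),.03,.060,.016),("stub",(.626,.26),.025,.069,.013)):
        top=sel(c,r,zt-.004,zt+.006); side=sel(c,r,zt-.024,zt-.006)
        print(nm,"top mean",top.mean(0),len(top),"bbox",(top.min(0)+top.max(0))/2,"side fit",fitc(side,R))
    # plate
    P=sel((.54,.24),.17,.012,.034)
    A=np.c_[P[:,:2],np.ones(len(P))]; k=np.linalg.lstsq(A,P[:,2],rcond=None)[0]
    r=P[:,2]-A@k; P=P[abs(r)<.003];A=np.c_[P[:,:2],np.ones(len(P))]; k=np.linalg.lstsq(A,P[:,2],rcond=None)[0]
    print("plane",k,"tilt",np.hypot(*k[:2]));rect=cv2.minAreaRect(P[:,:2].astype(np.float32)*1000);print(rect)
    T=sel((.57,-.23),.17,.04,.065)
    rect=cv2.minAreaRect(T[:,:2].astype(np.float32)*1000);print("tray",rect,len(T)); print(np.median(sel((.57,-.23),.06,-.01,.03),0))
E
```

```text
scene0
neck top mean [0.5727 0.1903 0.1195] 120 bbox [0.5716 0.1898 0.119 ] side fit (array([0.5715, 0.1881]), 46, np.float64(0.0007390937933810308))
knob top mean [0.4922 0.3317 0.0612] 149 bbox [0.4911 0.3319 0.0605] side fit (array([0.4911, 0.3307]), 39, np.float64(0.0007677187262601541))
stub top mean [0.6296 0.2612 0.0703] 96 bbox [0.6292 0.2606 0.0701] side fit (array([0.6298, 0.2582]), 42, np.float64(0.0022213750825676006))
plane [ 0.0093 -0.0372  0.029 ] tilt 0.0383418368286992
((545.9287109375, 229.85256958007812), (180.86895751953125, 219.68212890625), 66.37008666992188)
tray ((569.02880859375, -224.3817138671875), (207.2615966796875, 220.5146484375), 75.22054290771484) 860
[ 0.5703 -0.2293  0.0066]
side0
neck top mean [0.5702 0.1921 0.1175] 64 bbox [0.5699 0.1915 0.1182] side fit (array([0.572 , 0.1904]), 60, np.float64(0.0014708825499968145))
knob top mean [0.489  0.3346 0.0589] 103 bbox [0.4907 0.3344 0.0594] side fit (array([0.4908, 0.3328]), 65, np.float64(0.001165357698242985))
stub top mean [0.6269 0.2638 0.0682] 55 bbox [0.6266 0.2637 0.0691] side fit (array([0.6293, 0.2614]), 49, np.float64(0.0014108532618289486))
plane [ 0.0107 -0.0359  0.0257] tilt 0.03743192971280874
((544.4119873046875, 233.21022033691406), (180.48056030273438, 223.44964599609375), 66.57328033447266)
tray ((567.0220947265625, -222.9748992919922), (209.78106689453125, 226.58273315429688), 74.68970489501953) 706
[ 0.569  -0.2294  0.0037]
```

```bash
cat >> h.py <<'E'
from scipy.spatial.transform import Rotation as Rn
def ori(yaw,up=(0,0,1)):
    """tool z = -up, jaw (tool y) direction at world yaw"""
    z=-np.array(up,float);z/=np.linalg.norm(z); y=np.array([np.cos(yaw),np.sin(yaw),0]);y-=z*(y@z);y/=np.linalg.norm(y)
    q=Rn.from_matrix(np.c_[np.cross(y,z),y,z]).as_quat(); return q[[3,0,1,2]]
E
python3 - <<'E'
from station import arm
from h import *
np.set_printoptions(precision=3,suppress=True)
up=np.array([-.010,.0365,1]);up/=np.linalg.norm(up)
g=np.array([.5717,.1893,.1055])
for d in range(0,360,30):
    y=np.radians(d)
    a=arm.solve_ik(g-.019*up,ori(y,up)); b=arm.solve_ik([.568,-.2237,.066],ori(y)); c=arm.solve_ik([.491,.3315,.033],ori(y))
    print(d,*[None if k is None else np.array(k)[[0,3,4,5]] for k in(a,b,c)])
# bystanders near knob: clamp, objects taller than 20mm
f=load("scene0");W=cloud(f).reshape(-1,3)
P=W[(np.hypot(W[:,0]-.49,W[:,1]-.44)<.06)&(W[:,2]>.02)];print(P.min(0),P.max(0),len(P))
E
```

```text
0 [ 0.321 -0.045  1.001  0.345] [-0.394 -0.     0.963 -0.394] [ 0.574 -0.     0.871  0.574]
30 [ 0.321 -0.045  1.001 -0.179] [-0.394 -0.     0.963 -0.918] [ 0.574 -0.     0.871  0.051]
60 [ 0.321 -0.045  1.001 -0.702] [-0.394 -0.     0.963 -1.441] [ 0.574 -0.     0.871 -0.473]
90 [ 0.321 -0.045  1.001 -1.226] [-0.394 -0.     0.963 -1.965] [ 0.574 -0.     0.871 -0.996]
120 [ 0.321 -0.045  1.001 -1.75 ] [-0.394 -0.     0.963 -2.488] [ 0.574 -0.     0.871 -1.52 ]
150 [ 0.321 -0.045  1.001 -2.274] None [ 0.574 -0.     0.871 -2.044]
180 None None None
210 None [-0.394 -0.     0.963  2.224] None
240 [ 0.321 -0.045  1.001  2.44 ] [-0.394 -0.     0.963  1.7  ] None
270 [ 0.321 -0.045  1.001  1.916] [-0.394 -0.     0.963  1.177] [ 0.574 -0.     0.871  2.145]
300 [ 0.321 -0.045  1.001  1.392] [-0.394 -0.     0.963  0.653] [ 0.574 -0.     0.871  1.622]
330 [ 0.321 -0.045  1.001  0.868] [-0.394 -0.     0.963  0.13 ] [ 0.574 -0.     0.871  1.098]
[0.478 0.416 0.02 ] [0.526 0.456 0.086] 353
```

```bash
python3 - <<'E'
from station import arm
from h import *
np.set_printoptions(precision=4,suppress=True)
up=np.array([-.010,.0365,1]);up/=np.linalg.norm(up)
g=np.array([.5717,.1893,.1055]); t=g-.019*up; o=ori(0,up)
arm.move_to(t+.10*up,o)
s=arm.sense();f=arm.grab_frame("wrist");cv2.imwrite("pics/w1.png",f["pixels"][:,:,::-1])
np.savez("pics/w1.npz",**f,p=s["eef_pos"],q=s["orientation"])
print(s["t"],s["eef_pos"])
print(arm.movel(t,o,speed=.12,force_limit=8))
arm.command_gripper(0.0)
s=arm.sense();print(s["t"],s["eef_pos"],s["finger_gap"],s["force"])
f=arm.grab_frame("side");cv2.imwrite("pics/s1.png",cv2.resize(f["pixels"][120:300,100:300,::-1],None,fx=3,fy=3))
E
```

```text
3.1333 [0.5711 0.1915 0.1865]
False
5.1333 [0.5719 0.1886 0.0865] 0.32161915329203483 [ 0.569  -0.523  -0.2682]
```

View pics/s1.png

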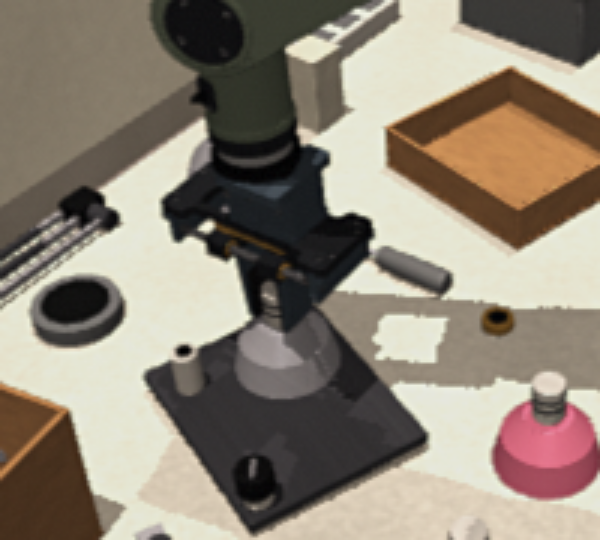

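View pics/w1.png

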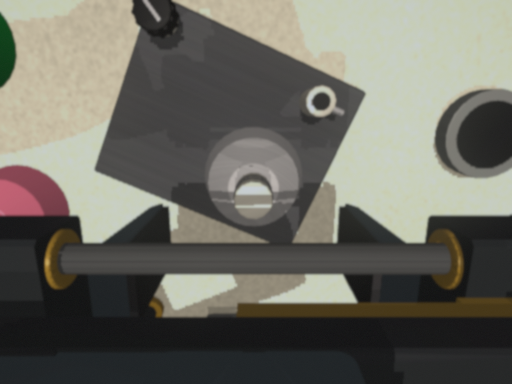

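```bash
python3 - <<'E'
from station import arm
from h import *
np.set_printoptions(precision=4,suppress=True)
p=arm.sense()["eef_pos"];o=ori(0)
arm.movel([p[0],p[1],.135],speed=.10)
arm.movel([p[0],p[1],.19],ori=o,speed=.15)
s=arm.sense();print(s["t"],s["finger_gap"],s["force"])
f=arm.grab_frame("side");cv2.imwrite("pics/s2.png",cv2.resize(f["pixels"][100:300,100:350,::-1],None,fx=3,fy=3))
arm.movel([.568,-.2237,.19],speed=.25)
arm.movel([.568,-.2237,.08],speed=.12)
s=arm.sense();print(s["t"],s["finger_gap"],s["force"])
print(arm.movel([.568,-.2237,.058],speed=.02,force_limit=3))
s=arm.sense();print(s["t"],s["finger_gap"],s["force"],s["eef_pos"])
f=arm.grab_frame("side");cv2.imwrite("pics/s3.png",cv2.resize(f["pixels"][80:260,180:380,::-1],None,fx=3,fy=3))
E
```

```text
6.3333 0.31917511112338376 [-0.0615 -0.069  -2.7533]
9.25 0.32210854210294954 [ 0.1418 -0.1548 -1.1027]
True
9.9833 0.3235266883743507 [-0.4975 -0.3706  4.3977] [ 0.5679 -0.2236  0.0655]
```

View pics/s3.png

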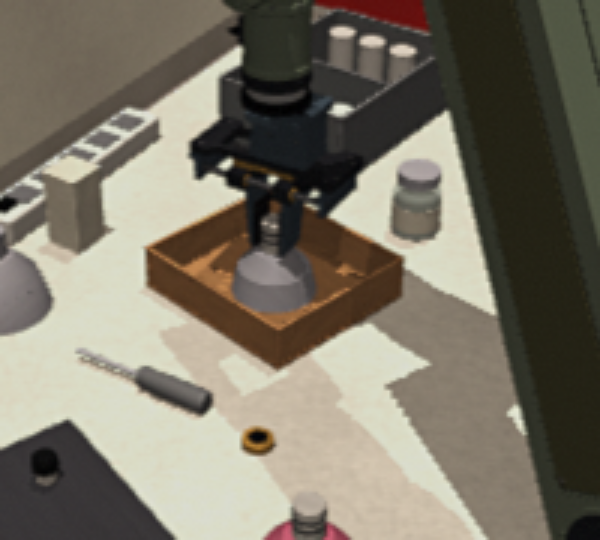

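View pics/s2.png

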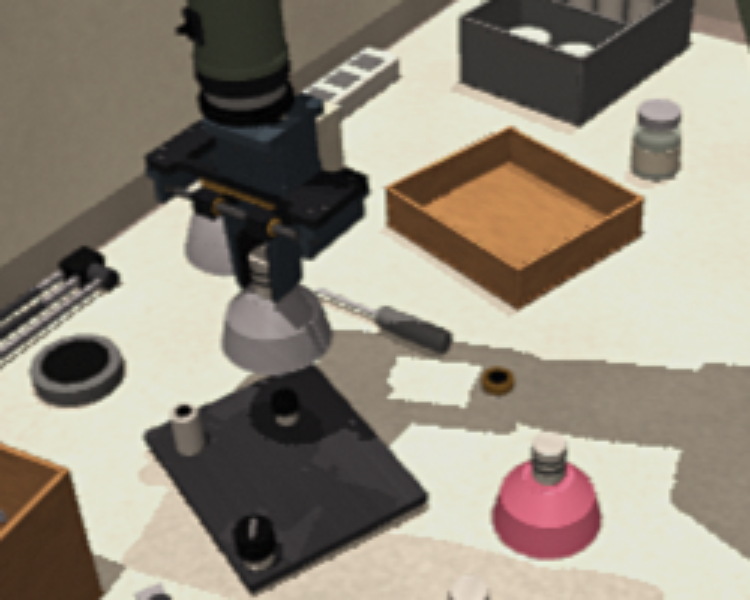

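The shade is on the tray floor at the expected height. I'll release it and move over the foot knob.

```bash
python3 - <<'E'
from station import arm
from h import *
np.set_printoptions(precision=4,suppress=True)
arm.command_gripper(.8)
arm.movel([.568,-.2237,.16],speed=.15)
yaw=np.radians(120)
arm.move_to([.491,.331,.14],ori(yaw))
s=arm.sense();print(s["t"],s["eef_pos"],s["q"])
f=arm.grab_frame("wrist");cv2.imwrite("pics/w2.png",f["pixels"][:,:,::-1])
R=Rn.from_quat(s["orientation"][[1,2,3,0]]).as_matrix();T=np.eye(4);T[:3,:3]=R;T[:3,3]=s["eef_pos"]
W=cloud(f,T@f["mount"]).reshape(-1,3)
P=W[(np.hypot(W[:,0]-.491,W[:,1]-.331)<.025)&(W[:,2]>.054)&(W[:,2]<.068)];print("knob top",P.mean(0),(P.min(0)+P.max(0))/2,len(P))
f=arm.grab_frame("scene");cv2.imwrite("pics/a2.png",cv2.resize(f["pixels"][100:350,130:400,::-1],None,fx=2.5,fy=2.5));np.savez("pics/scene2.npz",**f)
W=cloud(f).reshape(-1,3)
P=W[(np.hypot(W[:,0]-.568,W[:,1]+.2237)<.03)&(W[:,2]>.08)];print("shade neck",P.mean(0),P.max(0),len(P))
P=W[(np.hypot(W[:,0]-.574,W[:,1]-.188)<.02)&(W[:,2]>.045)&(W[:,2]<.07)];print("switch",P.mean(0),(P.min(0)+P.max(0))/2,len(P))
E
```

```text
13.6333 [0.4915 0.3303 0.14  ] [ 0.5724  0.4005  1.6356 -0.0004  1.1055 -1.5205]
knob top [0.49   0.3313 0.061 ] [0.4908 0.3318 0.0588] 1341
shade neck [ 0.5694 -0.2191  0.095 ] [ 0.5825 -0.2064  0.103 ] 98
switch [0.5765 0.1874 0.0564] [0.575  0.186  0.0537] 94
```

View pics/a2.png

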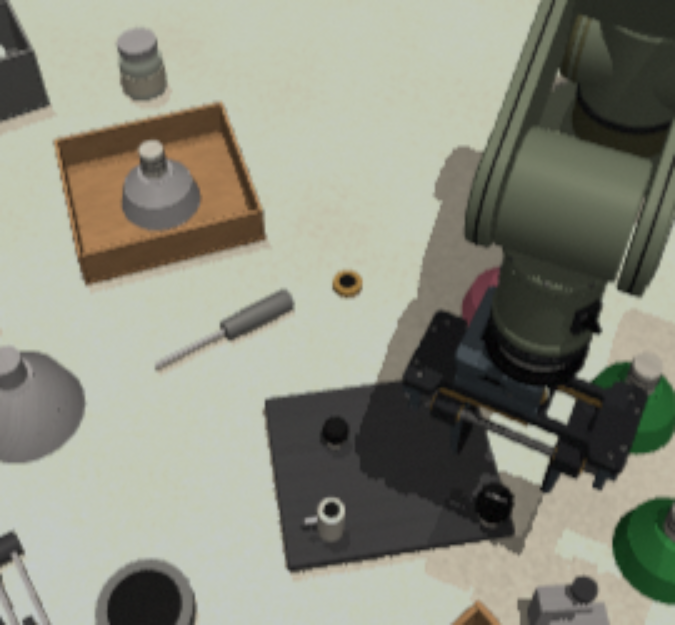

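View pics/w2.png

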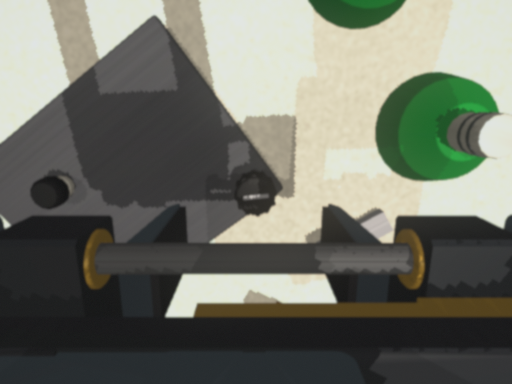

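```bash
python3 - <<'E'
from station import arm
from h import *
np.set_printoptions(precision=4,suppress=True)
arm.command_gripper(.58)
o=ori(np.radians(120))
arm.movel([.491,.3316,.075],o,speed=.12)
print(arm.movel([.491,.3316,.0325],o,speed=.06,force_limit=6))
arm.command_gripper(0)
s=arm.sense();print(s["t"],s["eef_pos"],s["finger_gap"],s["force"],s["moment"])
q=s["q"].copy()
for k in range(4):
    q[5]+=.6; arm.movej(q); s=arm.sense();print(s["t"],s["q"][5],s["eef_pos"],s["force"],s["moment"])
f=arm.grab_frame("side");cv2.imwrite("pics/s4.png",cv2.resize(f["pixels"][180:320,110:270,::-1],None,fx=4,fy=4));np.savez("pics/side4.npz",**f)
W=cloud(f).reshape(-1,3)
P=W[(np.hypot(W[:,0]-.56,W[:,1]-.2)<.1)&(W[:,2]>.012)&(W[:,2]<.034)]
for i in range(4):
    A=np.c_[P[:,:2],np.ones(len(P))];k=np.linalg.lstsq(A,P[:,2],rcond=None)[0];P=P[abs(P[:,2]-A@k)<.003]
print(k,len(P))
E
```

```text
False
16.2583 [0.4914 0.3313 0.0328] 0.34392950168497377 [ 0.2263 -1.4014  1.3473] [-0.4324 -0.4488  0.0151]
16.8833 -0.9214630949985563 [0.4916 0.3307 0.0328] [ 2.6091 -3.5381  1.3473] [-0.6412 -0.6182 -0.0261]
17.5083 -0.32065396382520844 [0.4915 0.3301 0.0327] [ 2.5585 -6.5728  0.7526] [-1.1627 -0.7918 -0.0856]
18.1333 0.27936561046280217 [0.4915 0.3295 0.0327] [ 2.2458 -8.028   0.6674] [-1.3953 -0.9887 -0.0621]
18.7583 0.8794196202682548 [0.4912 0.3291 0.0327] [ 0.9172 -8.8285  1.4458] [-1.7559 -0.8768 -0.0981]
[0.     0.0035 0.0224] 728
```

View pics/s4.png

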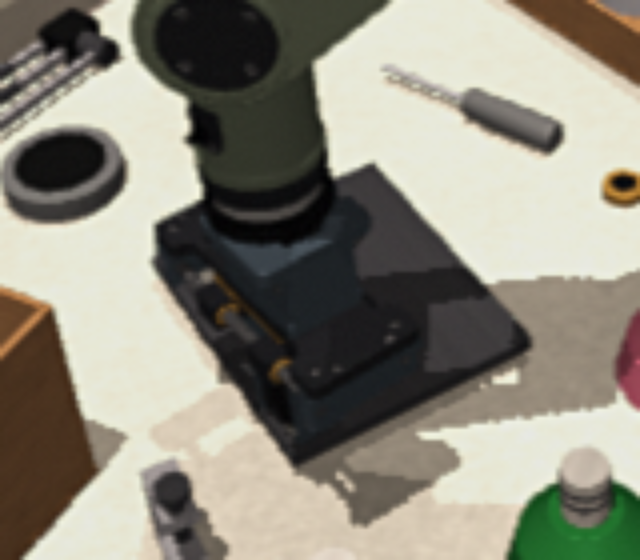

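```bash
cat >> h.py <<'E'
def plane(f,c=(.56,.2),r=.1):
    W=cloud(f).reshape(-1,3)
    P=W[(np.hypot(W[:,0]-c[0],W[:,1]-c[1])<r)&(W[:,2]>.012)&(W[:,2]<.034)]
    for i in range(4):
        A=np.c_[P[:,:2],np.ones(len(P))];k=np.linalg.lstsq(A,P[:,2],rcond=None)[0];P=P[abs(P[:,2]-A@k)<.003]
    return k,len(P)
E
python3 - <<'E'
from station import arm
from h import *
np.set_printoptions(precision=4,suppress=True)
s=arm.sense();q=s["q"].copy()
for k in range(3):
    q[5]+=.1; arm.movej(q); s=arm.sense();print(s["t"],s["q"][5],s["force"],s["moment"])
    if abs(s["moment"][2])>.3: break
arm.command_gripper(.58)
p=arm.sense()["eef_pos"]
arm.movel([p[0],p[1],.10],speed=.15)
arm.move_to([.45,.2,.25],ori(np.radians(0)))
for n in("side","scene"):
    f=arm.grab_frame(n);cv2.imwrite(f"pics/{n}5.png",f["pixels"][:,:,::-1]);np.savez(f"pics/{n}5.npz",**f)
    for c,r in(((.545,.23),.14),((.56,.2),.1)): print(n,plane(f,c,r))
print(arm.sense()["t"])
E
```

```text
19.0583 0.9766414951110987 [ 0.0807 -4.4876  0.208 ] [-0.8568 -0.6053 -0.0681]
19.3083 1.0755765917596958 [ 0.5748 -5.0396  1.5246] [-1.0134 -0.6241 -0.0714]
19.5583 1.1751673241757297 [ 0.8693 -5.9903  1.8407] [-1.0025 -0.4915 -0.0918]
side (array([ 0.0005, -0.0011,  0.0229]), 3016)
side (array([-0.001 ,  0.0004,  0.0235]), 2013)
scene (array([-0.0005, -0.0015,  0.0261]), 4917)
scene (array([-0.0003,  0.0002,  0.0257]), 3417)
21.6083
```

View pics/side5.png

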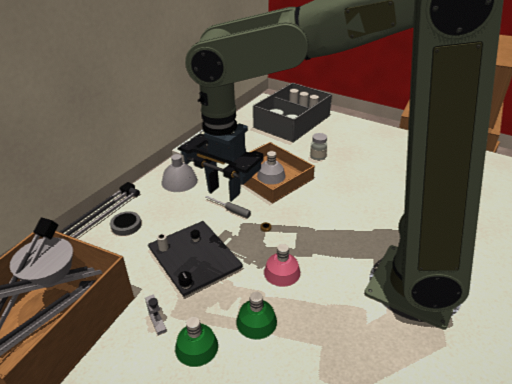

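View pics/scene5.png

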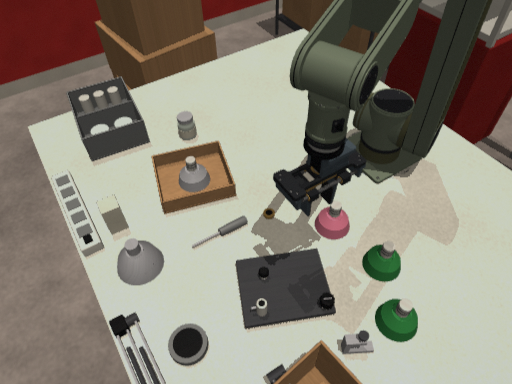

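The base is level to about 0.002 rad in both cameras and everything else is in place. Next I locate the switch knob (scene ~(264,271)).

```bash
python3 - <<'E'
from station import arm
from h import *
np.set_printoptions(precision=4,suppress=True)
for n in("side5","scene5"):
    W=cloud(load(n)).reshape(-1,3)
    for nm,c,zt in(("switch",(.575,.187),.055),("stub",(.628,.26),.069),("foot",(.491,.331),.06)):
        P=W[(np.hypot(W[:,0]-c[0],W[:,1]-c[1])<.025)&(W[:,2]>zt-.004)&(W[:,2]<zt+.006)];print(n,nm,P.mean(0),(P.min(0)+P.max(0))/2,len(P))
yaw=0
arm.move_to([.574,.186,.13],ori(yaw))
s=arm.sense();print(s["t"],s["eef_pos"])
f=arm.grab_frame("wrist");cv2.imwrite("pics/w3.png",f["pixels"][:,:,::-1])
R=Rn.from_quat(s["orientation"][[1,2,3,0]]).as_matrix();T=np.eye(4);T[:3,:3]=R;T[:3,3]=s["eef_pos"]
W=cloud(f,T@f["mount"]).reshape(-1,3)
P=W[(np.hypot(W[:,0]-.574,W[:,1]-.186)<.022)&(W[:,2]>.046)&(W[:,2]<.068)];print("knob",P.mean(0),(P.min(0)+P.max(0))/2,P.min(0),P.max(0),len(P))
E
```

```text
side5 switch [0.5741 0.1869 0.0534] [0.5732 0.187  0.0548] 35
side5 stub [0.6274 0.2615 0.0683] [0.6276 0.2617 0.0686] 51
side5 foot [0.4905 0.3317 0.0588] [0.4909 0.3321 0.0594] 92
scene5 switch [0.5761 0.1848 0.0555] [0.5758 0.1841 0.0558] 78
scene5 stub [0.6304 0.2588 0.0706] [0.6297 0.2585 0.0702] 97
scene5 foot [0.4923 0.3302 0.0609] [0.4925 0.3306 0.0609] 156
22.3333 [0.5736 0.1864 0.1301]
knob [0.5747 0.1854 0.055 ] [0.5747 0.1842 0.0522] [0.5619 0.1713 0.0463] [0.5874 0.1972 0.058 ] 854
```

View pics/w3.png

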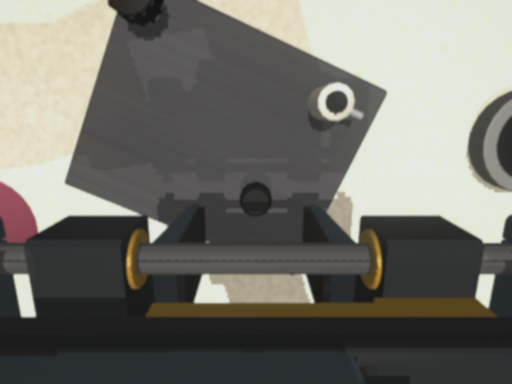

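```bash
python3 - <<'E'
from station import arm
from h import *
np.set_printoptions(precision=4,suppress=True)
x,y=.5747,.1855;o=ori(0)
arm.movel([x,y,.07],o,speed=.12)
print(arm.movel([x,y,.0305],o,speed=.06,force_limit=5))
arm.command_gripper(0)
s=arm.sense();print(s["t"],s["eef_pos"],s["finger_gap"],s["force"])
p=s["eef_pos"];z0=p[2]
print(arm.movel([p[0],p[1],z0+.0145],speed=.03,force_limit=18))
s=arm.sense();print(s["t"],s["eef_pos"],s["finger_gap"],s["force"])
f=arm.grab_frame("side");cv2.imwrite("pics/s6.png",cv2.resize(f["pixels"][180:320,110:270,::-1],None,fx=4,fy=4));print(plane(f))
E
```

```text
False
24.3917 [0.5749 0.1855 0.0307] 0.2665635111731603 [ 0.8683 -0.0761  0.7631]
False
25.0333 [0.5741 0.1852 0.0449] 0.2707314139847689 [ 0.3474 -0.8049 -5.1676]
(array([-0.0002,  0.0031,  0.0225]), 1847)
```

View pics/s6.png

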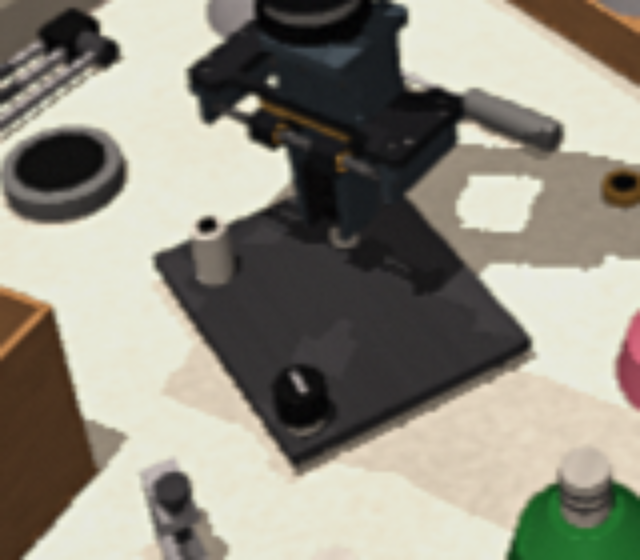

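```bash
python3 - <<'E'
from station import arm
from h import *
np.set_printoptions(precision=4,suppress=True)
arm.command_gripper(.58)
arm.hold(.1)
p=arm.sense()["eef_pos"]
arm.movel([p[0],p[1],.13],speed=.12)
s=arm.sense()
f=arm.grab_frame("wrist");cv2.imwrite("pics/w4.png",f["pixels"][:,:,::-1])
R=Rn.from_quat(s["orientation"][[1,2,3,0]]).as_matrix();T=np.eye(4);T[:3,:3]=R;T[:3,3]=s["eef_pos"]
W=cloud(f,T@f["mount"]).reshape(-1,3)
P=W[(np.hypot(W[:,0]-.574,W[:,1]-.186)<.022)&(W[:,2]>.042)&(W[:,2]<.085)];print("knob",np.median(P,0),P.min(0),P.max(0),len(P))
g=arm.grab_frame("side");cv2.imwrite("pics/s7.png",cv2.resize(g["pixels"][180:320,110:270,::-1],None,fx=4,fy=4));print(plane(g),s["t"])
W=cloud(g).reshape(-1,3)
P=W[(np.hypot(W[:,0]-.574,W[:,1]-.186)<.018)&(W[:,2]>.04)&(W[:,2]<.08)];print(np.median(P,0),P.max(0),len(P))
E
```

```text
knob [0.5737 0.1857 0.0696] [0.5614 0.1709 0.0536] [0.5867 0.1967 0.0719] 997
(array([-0.0005,  0.0009,  0.0231]), 2013) 26.65
[0.5709 0.1899 0.0646] [0.5846 0.1993 0.0697] 80
```

View pics/s7.png

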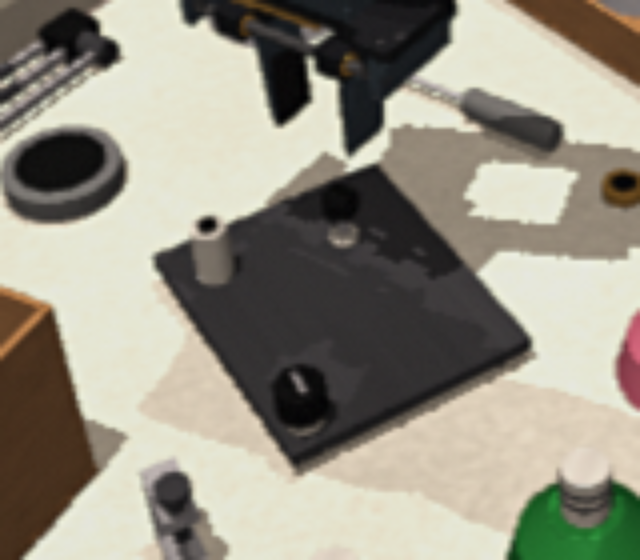

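The knob top is at 69.6 mm (55 mm when home), so it is latched out on its own. Now I push it home with closed fingers.

```bash
python3 - <<'E'
from station import arm
from h import *
np.set_printoptions(precision=4,suppress=True)
arm.command_gripper(0)
x,y=.5740,.1856;o=ori(0)
arm.movel([x,y,.078],o,speed=.12)
print(arm.movel([x,y,.052],o,speed=.03,force_limit=14))
s=arm.sense();print(s["t"],s["eef_pos"],s["force"])
arm.hold(.3)
arm.movel([x,y,.13],o,speed=.12)
s=arm.sense()
f=arm.grab_frame("wrist");cv2.imwrite("pics/w5.png",f["pixels"][:,:,::-1])
R=Rn.from_quat(s["orientation"][[1,2,3,0]]).as_matrix();T=np.eye(4);T[:3,:3]=R;T[:3,3]=s["eef_pos"]
W=cloud(f,T@f["mount"]).reshape(-1,3)
P=W[(np.hypot(W[:,0]-.574,W[:,1]-.186)<.022)&(W[:,2]>.042)&(W[:,2]<.085)];print("knob",np.median(P,0),P.max(0),len(P))
arm.move_to([.40,.0,.30],ori(0))
for n in("side","scene"):
    g=arm.grab_frame(n);cv2.imwrite(f"pics/{n}8.png",g["pixels"][:,:,::-1]);print(n,plane(g),plane(g,(.545,.23),.14))
    W=cloud(g).reshape(-1,3)
    P=W[(np.hypot(W[:,0]-.575,W[:,1]-.186)<.013)&(W[:,2]>.04)&(W[:,2]<.08)];print(np.median(P,0),P.max(0),len(P))
    P=W[(np.hypot(W[:,0]-.568,W[:,1]+.2237)<.03)&(W[:,2]>.08)];print("shade",P.mean(0),P[:,2].max())
print(arm.sense()["t"])
E
```

```text
True
28.9583 [0.5738 0.1856 0.0552] [-1.0554 -0.4483  5.678 ]
knob [0.5735 0.188  0.0554] [0.5869 0.1967 0.0576] 682
side (array([0.0003, 0.0014, 0.0226]), 2016) (array([ 0.0015, -0.0014,  0.0224]), 3002)
[0.5729 0.1888 0.053 ] [0.5839 0.1984 0.0578] 51
shade [ 0.565  -0.217   0.0923] 0.09991489202582982
scene (array([0.0004, 0.0007, 0.0251]), 3404) (array([-0.0003, -0.001 ,  0.0258]), 4922)
[0.5765 0.1866 0.0551] [0.5871 0.1961 0.0596] 88
shade [ 0.5695 -0.2191  0.0948] 0.10260198797504028
31.35
```

View pics/scene8.png

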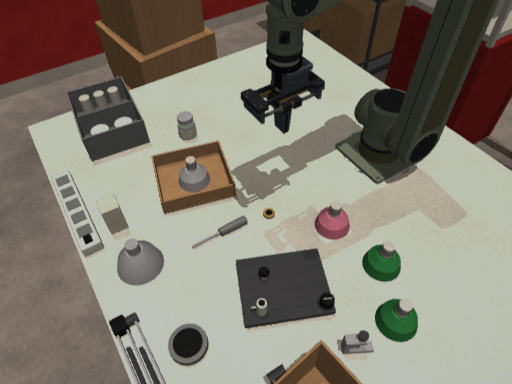

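View pics/side8.png

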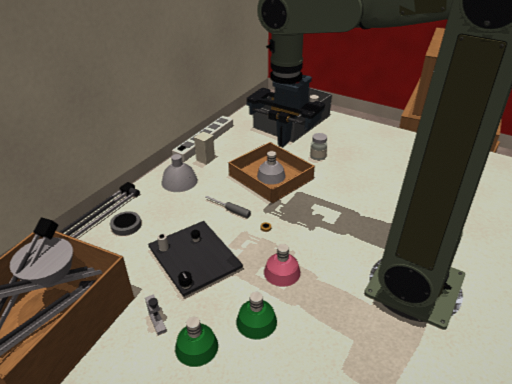

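```bash
python3 -c "
from station import arm
print(arm.finish_job())"
```

```text
the job is handed in; nothing more can be done
None
```

The job is done and handed in at about 31 s; the simulator gave no verdict.

- **Shade:** it stands mouth down near the centre of the tray. Its neck top reads about 100 to 103 mm above the table, against about 98 mm expected.
- **Thumbscrew foot:** I turned it about 2.7 rad clockwise without reaching the stop. The plate now measures level to about 0.002 rad in both cameras, against about 0.038 rad at the start.
- **Switch:** after I pulled the knob and let go, its top read 69.6 mm, so it had latched out by itself. After I pushed it home, it reads about 55 mm, the same as at the start.
- **Other objects:** the lamp base shifted by no more than 2 to 3 mm. The bystanders and look-alikes look unmoved in the final pictures, and the arm is clear of everything.

The two fixed cameras disagreed by 2 to 3 mm on heights, which is about their stated calibration error. No other check failed or disagreed.

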